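# Find and mark where the desk fan rubs

### The arm

A 6-joint arm with a two-finger parallel gripper is mounted at the origin on the work surface. World frame = base frame: x ahead of the robot, y to its left, z up, the work surface at z = 0. Lengths are in m, angles in degrees, forces in N, time in s.
With the tool pointing down it reaches from about 0.35 to 0.875 m from the base axis. Payload 4.2 kg.
Tool frame: the origin (TCP) lies midway between the tips of the shut fingers; the grasp point (between the pads) lies 19 mm behind it; z points along the fingers, y is the line along which they close (so a half turn about z gives the same grasp; the last joint's range is limited). The gripper opens to 87 mm and grips with 3 to 60 N. Pads are 19 mm wide; open, the fingers measure 117 mm over their backs; the gripper's body (75 mm by 190 mm) begins 51 mm behind the grasp point.
Start: joints at [80.707, 22.042, 0.453, 0, -68.411, -14.817], TCP at [0.255, 0.57, 0.223] pointing down, gripper open.
Joint ranges: [-179.83, 179.83], [-69.29, 118.12], [-61.27, 80.66], [-181.25, 117.63], [-171.15, -9.14], [-177.46, 177.46]. Speed limits (degrees/s): [159.86, 159.86, 180, 180, 180, 180].

### API

Orientations are given as a 3x3 rotation matrix whose columns are the frame's x, y, z axes.
In Python, from station import sensors, eyes, workorder gives the robot as it stands.
- The arm moves only by the shell command python3 -m handwheel 'ROWS'. ROWS is a JSON list of rows, 1 to 8 of them, each of 7 numbers: the opening from 0.0 (shut) to 1.0 (fully open), then dx, dy, dz in m, then a rotation vector rx, ry, rz in degrees; each row is the pose to reach, as a shift and turn from the pose commanded when the command began, along the tool's axes at that moment; what a row does not reach only later rows make up. A row lasts 1/10 s, in which the tool goes at most 0.05 m and 8.59 degrees, less where a joint would pass 70% of its speed; a pose out of reach is approached as far as the arm can. The fingers move at their own pace and stop on an object; the grip force is fixed at half the most. Time passes only in rows, so rows that do not move let the fingers close. It prints the time, the measured TCP pose, the force, the opening and the grip force at its end.
- sensors.sense(): the state, without advancing time (a new reading comes with each control period).
- eyes.capture(name): name is "side" or "top" or "wrist"; returns a dict with "pixels" (400x640x3 uint8, red, green, blue), "z_map" (400x640 float32, m along the optical axis (not along the pixel's ray), 0 where there is no reading), "K" (3x3 intrinsics, pixels), "world_from_camera" (4x4, takes a point from camera to world coordinates). Camera axes: x right, y up, looking along -z (the intrinsics and any distortion apply to the point x, -y, -z); pixel columns grow to the right and rows downward; lengths in m; the calibration is good to about 2 mm. A picture is of the moment at which its call begins.
- workorder.finish_job(): hands the job in; it is judged then, once.
The state is a dict: "time_s": time; "joints": joint angles; "joint_velocities": joint speeds; "effort": joint torques, N m; "tcp_pos": TCP position; "ee_rot": TCP orientation; "wrist_force": force on the tool from outside, world axes, zero at the start; "moment": the same for the moment, N m; "gripper_width": opening from 0.0 (shut) to 1.0 (fully open); "gripper_force": force on a finger pad.
Only numpy, scipy, OpenCV 4.12 (cv2) and the standard library are available. Lean on these libraries where they do the work, as an engineer would, in place of code of your own. Each camera call takes 0.05 s, during which the arm holds its last target. There are 200 camera calls.

### The job

The desk fan's blades rub inside the drum at one place in their turn, which cannot be seen. Turn the blades round gently (the upright peg on one of them is there to push) until you feel the drag rise, and leave them standing still in that tight spot; then stand the black magnet upright on the drum's flat rim, right beyond the tip of the blade with the peg, to mark it. Leave the other things on the desk where they are.

Things in the scene. Friction and masses are not known exactly. Their poses are not given: they have to be found in the camera images.
- fan: white fan drum, open at the top and facing the ceiling, fixed to the desk; 230 mm outer diameter, flat rim on top 110 mm above the desk, the rim reaching from radius 90 mm to 115 mm. Origin on the drum's axis at desk height, z up; a black stub low on the drum's side points along its x axis and says nothing of the rubbing place. It rubs at one unseen place, anywhere round the turn
- spindle: fixed upright steel spindle of the fan, carrying the grey four-blade rotor; origin on the drum's axis at desk height, axes as the fan's. Rotor: hub of 26 mm radius with its top at 116 mm, blades to radius 86 mm with their tops at about 106 mm above the desk (some 108 mm at the raised edges), just below the rim
- rotor (a joint): rotor angle, rad, counter-clockwise from above, turns without end; at 0 the peg lies along the spindle's x axis. Stays where left. Drag at the peg: about 1 N all round, 7 to 12 N in the one tight spot, which is about 0.35 rad wide and rises within 0.05 rad at its edges. Felt only while turning: the push fades once still. Starts outside it. Over 20 N on the rotor breaks it
- peg_top (a point): top centre of the white upright round peg clipped on one blade: 18 mm diameter, 65 mm from the axis, standing free from 109 mm to 140 mm above the desk
- mark_here (a point): the place on the rim right beyond the tip of the blade with the peg: 102.5 mm from the axis, at the rim's height of 110 mm; it goes round with the rotor
- magnet: black pawn-shaped board magnet, 22 mm diameter at its foot and head, 18 mm at its waist (9 to 22 mm up), 32 mm tall, about 25 g; origin at the centre of its underside, z up. It stands on the desk (it does not pull on anything)
- eraser: white eraser 44 x 20 x 13 mm, lying flat; bystander
- sharpener: metal pencil sharpener 28 x 18 x 15 mm; bystander
- grille: the fan's white front grille taken off, a flat disc of 226 mm diameter, 12 mm high; bystander
- mug: white mug 95 mm tall; bystander
- screwdriver: screwdriver 190 mm long, lying; bystander
- mouse: black computer mouse; bystander
- notebook: brown-covered notebook 210 x 150 x 19 mm; bystander

How it is judged:
By the outcome, as a careful person would: the job done as asked, in the order asked, and still so for the second after the job is handed in, with the robot touching nothing.
It also fails if it takes over 72 s, if anything falls off the work surface, if the arm or the gripper's body presses on something with over 40 N, if the wrist force passes 120 N, or if a joint passes its speed limit or range.

## Working session

There is one attempt and no reset: what is moved stays moved. The work goes in short steps, Python scripts to look and compute and a shell command to move; the robot and the scene stay as the last step left them, time stands still between calls to the robot, and variables do not carry over. Pictures are saved under pics/ and viewed, at most 10 in all, crops included, and the job is handed in when it is done.

```bash
ls; mkdir -p pics
cat > h.py <<'E'
import numpy as np, cv2
from station import sensors, eyes, workorder
def cap(n, f=None):
    c=eyes.capture(n)
    if f: cv2.imwrite('pics/'+f,c['pixels'][:,:,::-1])
    return c
def ray(c,u,v):
    K=c['K'];T=c['world_from_camera']
    d=np.array([(u-K[0,2])/K[0,0],-(v-K[1,2])/K[1,1],-1.])
    return T[:3,3],T[:3,:3]@d
def onplane(c,u,v,z):
    o,d=ray(c,u,v); return o+d*(z-o[2])/d[2]
def pt(c,u,v):
    o,d=ray(c,u,v); return o+d*c['z_map'][int(v),int(u)]
E
python3 - <<'E'
from h import *
s=sensors.sense();print({k:np.round(v,3).tolist() for k,v in s.items()})
a=cap('top','top.png');b=cap('side','side.png');
for c in(a,b):print(c['K'].round(1).tolist(),c['world_from_camera'].round(3).tolist(),[k for k in c])
cv2.imwrite('pics/both.png',cv2.resize(np.vstack([a['pixels'],b['pixels']])[:,:,::-1],(480,600)))
E
```

```text
pics
{'time_s': 0.0, 'joints': [80.708, 22.092, 0.378, -0.028, -68.409, -14.818], 'joint_velocities': [0.065, -0.118, 0.061, -0.002, -0.023, 0.036], 'effort': [-0.001, -39.066, 18.74, 4.22, 0.011, -0.0], 'tcp_pos': [0.255, 0.57, 0.221], 'ee_rot': [[0.913, -0.409, -0.001], [-0.409, -0.913, -0.002], [0.0, 0.002, -1.0]], 'wrist_force': [-1.199, -0.182, -0.019], 'moment': [-0.001, -0.012, -0.081], 'gripper_force': 0.0, 'gripper_width': 1.001}
[[389.3, 0.0, 316.0], [0.0, 389.3, 201.3], [0.0, 0.0, 1.0]] [[-0.011, 0.994, -0.106, 0.396], [-1.0, -0.011, -0.002, 0.07], [-0.003, 0.106, 0.994, 1.175], [0.0, 0.0, 0.0, 1.0]] ['pixels', 'z_map', 'K', 'world_from_camera']
[[402.3, 0.0, 325.2], [0.0, 402.3, 207.3], [0.0, 0.0, 1.0]] [[0.724, 0.372, -0.582, -0.147], [-0.69, 0.36, -0.628, -0.66], [-0.024, 0.856, 0.517, 0.697], [0.0, 0.0, 0.0, 1.0]] ['pixels', 'z_map', 'K', 'world_from_camera']
```

View pics/top.png

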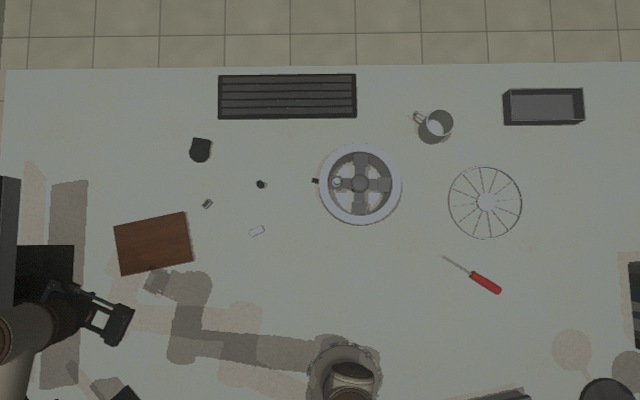

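View pics/side.png

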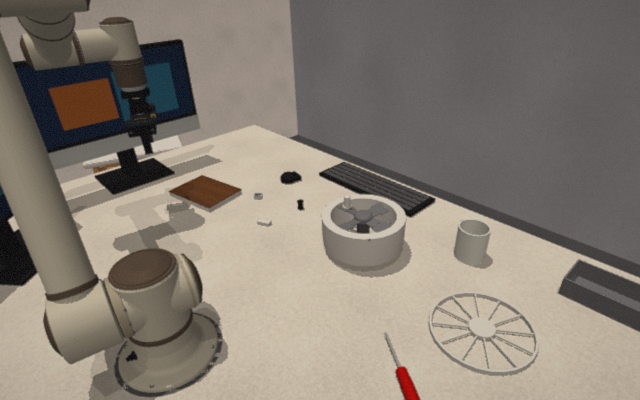

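The top view shows the drum centred near (360,184), the peg near (337,183), the stub at (315,181) and the magnet at (261,184). The side view shows the magnet near (300,205), the drum at (364,232) and the peg near (347,203).

Run:
```python
from h import *
a=cap('top');b=cap('side')
def blob(c,box,f):
    u0,v0,u1,v1=box;p=c['pixels'][v0:v1,u0:u1].astype(int);m=f(p).astype(np.uint8)
    n,l,st,ce=cv2.connectedComponentsWithStats(m)
    i=1+np.argmax(st[1:,4]);return ce[i]+[u0,v0],st[i],m
# magnet
f=lambda p:p.max(2)<75
ua,sa,_=blob(a,(245,170,275,200),f);ub,sb,_=blob(b,(290,192,312,216),f)
def tri(c1,p1,c2,p2):
    o,d=ray(c1,*p1);q,e=ray(c2,*p2)
    t=np.linalg.lstsq(np.stack([d,-e],1),q-o,rcond=None)[0]
    x,y=o+t[0]*d,q+t[1]*e; return (x+y)/2,np.linalg.norm(x-y)
print('magnet',ua,sa,ub,sb,tri(a,ua,b,ub),onplane(a,*ua,.022), pt(a,*ua))
# rim: by depth map heights in top
def cloud(c):
    v,u=np.mgrid[0:400,0:640];K=c['K'];T=c['world_from_camera']
    z=c['z_map'];P=np.stack([(u-K[0,2])/K[0,0]*z,-(v-K[1,2])/K[1,1]*z,-z],-1)
    return P@T[:3,:3].T+T[:3,3]
for n,c,box in(('top',a,(310,135,410,235)),('side',b,(310,185,415,270))):
    u0,v0,u1,v1=box;P=cloud(c)[v0:v1,u0:u1]
    m=(abs(P[...,2]-.11)<.006)
    Q=P[m]
    A=np.c_[2*Q[:,:2],np.ones(len(Q))]
    # circle fit on outer hull, planar at rim height
    h=cv2.convexHull(Q[:,:2].astype(np.float32));(x,y),r=cv2.minEnclosingCircle(h)
    print(n,len(Q),np.median(Q[:,2]),(x,y),r)
    pk=P[(P[...,2]>.125)&(P[...,2]<.16)];print('peg',len(pk),pk.mean(0) if len(pk) else None,pk[:,2].max() if len(pk) else None)
# ring contour on plane .11 (top)
p=a['pixels'][135:235,310:410];g=(p.min(2)>0)
hsv=cv2.cvtColor(p,cv2.COLOR_RGB2HSV);print(p[49,90],p[49,85],p[49,26],p[49,20],p[49,96],p[49,5])
dk=blob(a,(308,172,322,190),f);st=dk[0];print('stub',st,onplane(a,*st,.02),pt(a,*st))
cv2.imwrite('pics/c.png',cv2.resize(np.hstack([a['pixels'][135:235,305:415],b['pixels'][180:280,305:415]])[:,:,::-1],None,fx=3.6,fy=3.6,interpolation=cv2.INTER_CUBIC))
```

```text
magnet [259.92857143 183.92857143] [12 11  7  7 42] [299.88636364 204.31818182] [ 8  8  5 10 44] (array([0.57411589, 0.24093019, 0.01528948]), np.float64(0.0007041334021386766)) [0.57336746 0.23973202 0.022     ] [0.57175169 0.23818495 0.03253556]
top 2686 0.10956878373879686 (0.5597305297851562, -0.049989648163318634) 0.11502033472061157
peg 39 [0.56136488 0.01542313 0.13885553] 0.14364822490786144
side 1806 0.1097979009569609 (0.5603524446487427, -0.05221910402178764) 0.11783960461616516
peg 42 [0.55846355 0.01206012 0.13557027] 0.14151794969493714
[132 134 136] [134 138 141] [74 73 70] [82 82 83] [134 138 137] [136 132 123]
stub [314.79166667 180.33333333] [0.58273302 0.07534761 0.02      ] [0.57888645 0.07524491 0.04386139]
```

View pics/c.png

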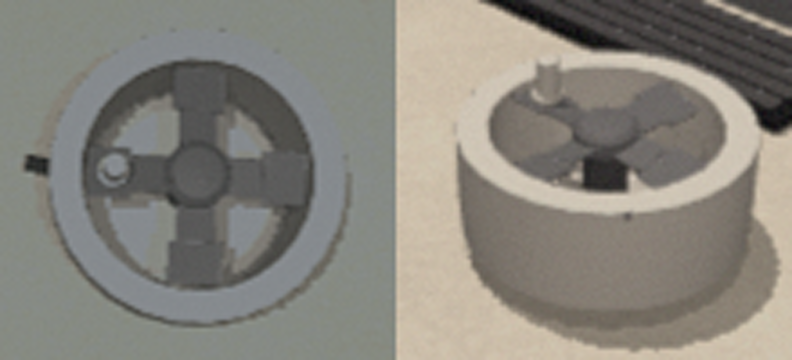

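The crops agree. Drum axis is at about (0.560,-0.050) with the rim at 0.110. The peg is on the stub side, at bearing about 90° and radius about 65 mm, and the magnet is at (0.573,0.240). I'll go above the peg with the closing line tangential and joint 6 near +150°, which leaves about 330° of counter-clockwise turn.

```bash
cat >> h.py <<'E'
def bearing(R): return np.degrees(np.arctan2(R[1,1],R[0,1]))
def toolshift(p0,b0,p1):
    b=np.radians(b0); y=np.array([np.cos(b),np.sin(b),0]); z=np.array([0,0,-1.]); x=np.cross(y,z)
    d=np.array(p1)-p0; return np.round([d@x,d@y,d@z],4)
def go(p1,b1):
    s=sensors.sense();p=s['tcp_pos'];b=bearing(s['ee_rot'])
    print('shift',toolshift(p,b,p1),'rz',round(-((b1-b+180)%360-180),2),'pos',np.round(p,4),'b',round(b,2),'j6',round(s['joints'][5],1))
E
python3 - <<'E'
from h import *
P0=np.array([.255,.57,.223]);P1=np.array([.5605,.0145,.21])
for i in range(4): print(toolshift(P0+(P1-P0)*i/4,246-61.5*i,P0+(P1-P0)*(i+1)/4))
E
```

```text
[0.1263 0.0958 0.0033]
[ 0.1444 -0.0652  0.0033]
[ 0.0116 -0.1581  0.0033]
[-0.1334 -0.0856  0.0033]
```

```bash
R='x'
python3 -m handwheel '[[0.45,0.016,0.012,0,0,0,7.7],[0.45,0.032,0.024,0.001,0,0,15.4],[0.45,0.047,0.036,0.001,0,0,23.1],[0.45,0.063,0.048,0.002,0,0,30.8],[0.45,0.079,0.06,0.002,0,0,38.5],[0.45,0.095,0.072,0.002,0,0,46.2],[0.45,0.11,0.084,0.003,0,0,53.9],[0.45,0.126,0.096,0.003,0,0,61.5]]'
python3 -m handwheel '[[0.45,0.018,-0.008,0,0,0,7.7],[0.45,0.036,-0.016,0.001,0,0,15.4],[0.45,0.054,-0.024,0.001,0,0,23.1],[0.45,0.072,-0.033,0.002,0,0,30.8],[0.45,0.09,-0.041,0.002,0,0,38.5],[0.45,0.108,-0.049,0.002,0,0,46.2],[0.45,0.126,-0.057,0.003,0,0,53.9],[0.45,0.144,-0.065,0.003,0,0,61.5]]'
python3 -m handwheel '[[0.45,0.001,-0.02,0,0,0,7.7],[0.45,0.003,-0.04,0.001,0,0,15.4],[0.45,0.004,-0.059,0.001,0,0,23.1],[0.45,0.006,-0.079,0.002,0,0,30.8],[0.45,0.007,-0.099,0.002,0,0,38.5],[0.45,0.009,-0.119,0.002,0,0,46.2],[0.45,0.01,-0.138,0.003,0,0,53.9],[0.45,0.012,-0.158,0.003,0,0,61.5]]'
python3 -m handwheel '[[0.45,-0.017,-0.011,0,0,0,7.7],[0.45,-0.033,-0.021,0.001,0,0,15.4],[0.45,-0.05,-0.032,0.001,0,0,23.1],[0.45,-0.067,-0.043,0.002,0,0,30.8],[0.45,-0.083,-0.054,0.002,0,0,38.5],[0.45,-0.1,-0.064,0.002,0,0,46.2],[0.45,-0.117,-0.075,0.003,0,0,53.9],[0.45,-0.133,-0.086,0.003,0,0,61.5]]'
python3 - <<'E'
from h import *
go([.5605,.0145,.119],0)
c=cap('wrist','w1.png');a=cap('side');T=c['world_from_camera'];print(T.round(3).tolist(),c['K'].round(0).tolist())
v,u=np.mgrid[0:400,0:640];z=c['z_map'];K=c['K']
P=np.stack([(u-K[0,2])/K[0,0]*z,-(v-K[1,2])/K[1,1]*z,-z],-1)@T[:3,:3].T+T[:3,3]
m=(z>0)&(abs(P[...,2]-.139)<.005)&(abs(P[...,0]-.56)<.03)&(abs(P[...,1]-.015)<.03)
print('peg',m.sum(),P[m].mean(0),np.ptp(P[m],0))
m=(z>0)&(abs(P[...,2]-.11)<.002);q=P[m][:,:2]-[.56,-.05];r=np.hypot(*q.T);print('rim r',np.percentile(r,[1,50,99]),np.median(P[m][:,2]))
E
```

```text
time_s: 1.0
tcp_pos: [0.3312, 0.4305, 0.2193]
ee_rot: [[0.071, -0.997, -0.0], [-0.997, -0.071, -0.0], [0.0, 0.0, -1.0]]
wrist_force: [0.2, 0.2, 0.8]
gripper_width: 0.463
gripper_force: 0.0
time_s: 1.8
tcp_pos: [0.407, 0.2919, 0.2164]
ee_rot: [[-0.843, -0.538, -0.0], [-0.538, 0.843, -0.0], [0.0, -0.0, -1.0]]
wrist_force: [-0.0, -0.3, 0.5]
gripper_width: 0.45
gripper_force: 0.0
time_s: 2.6
tcp_pos: [0.4828, 0.1528, 0.2133]
ee_rot: [[-0.875, 0.484, -0.0], [0.484, 0.875, -0.0], [0.0, -0.0, -1.0]]
wrist_force: [0.2, 0.9, -0.0]
gripper_width: 0.451
gripper_force: 0.0
time_s: 3.4
tcp_pos: [0.5643, -0.0329, 0.2027]
ee_rot: [[-0.166, 0.986, -0.009], [0.981, 0.166, 0.103], [0.103, 0.008, -0.995]]
wrist_force: [-0.3, 0.2, 0.1]
gripper_width: 0.454
gripper_force: 0.0
shift [0.0474 0.0041 0.0837] rz 9.54 pos [ 0.5643 -0.0329  0.2027] b 9.54 j6 -177.4
[[0.986, -0.162, -0.035, 0.554], [0.165, 0.973, 0.162, 0.022], [0.007, -0.165, 0.986, 0.372], [0.0, 0.0, 0.0, 1.0]] [[302.0, 0.0, 324.0], [0.0, 302.0, 197.0], [0.0, 0.0, 1.0]]
peg 412 [0.56307462 0.01671448 0.14079596] [0.0167685  0.01709027 0.00439641]
rim r [0.02359542 0.10225682 0.11538809] 0.11083612726034958
```

View pics/w1.png

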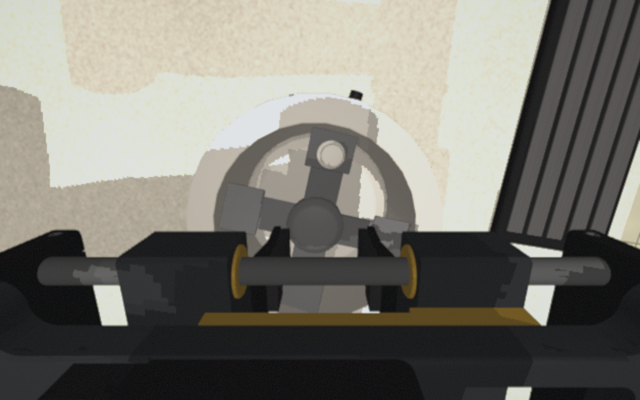

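The wrist view shows the peg at about (330,154), on the blade facing away from the gripper body. Joint 6 ran the other way and reached its -177° limit, so the tool tilted. Counter-clockwise turning raises joint 6, so this end of the range is the right one. I'll square the tool up a few degrees inside the limit.

```bash
cat >> h.py <<'E'
def go6(p1,b1):
    s=sensors.sense();p=np.array(s['tcp_pos']);R=np.array(s['ee_rot']);b=np.radians(b1)
    y=np.array([np.cos(b),np.sin(b),0]);z=np.array([0,0,-1.]);D=np.stack([np.cross(y,z),y,z],1)
    from scipy.spatial.transform import Rotation as Q
    print('shift',np.round(R.T@(np.array(p1)-p),4),'rot',Q.from_matrix(R.T@D).as_rotvec(True).round(2),'pos',p.round(4),'b',round(bearing(R),2),'j6',round(s['joints'][5],1))
E
python3 -c "
from h import *
go6([.562,.015,.2],9)"
```

```text
shift [0.0484 0.0059 0.0074] rot [ 0.38 -5.85  0.47] pos [ 0.5642 -0.0342  0.2024] b 9.45 j6 -177.4
```

```bash
python3 -m handwheel '[[0.45,0.024,0.003,0.003,0.2,-3,0.2],[0.45,0.048,0.006,0.007,0.4,-5.9,0.5],[0.45,0.048,0.006,0.007,0.4,-5.9,0.5],[0.45,0.048,0.006,0.007,0.4,-5.9,0.5]]'
python3 -c "
from h import *
go6([.562,.015,.119],9)"
```

```text
time_s: 3.9
tcp_pos: [0.5685, -0.0204, 0.1971]
ee_rot: [[-0.226, 0.974, -0.009], [0.972, 0.226, 0.062], [0.062, 0.005, -0.998]]
wrist_force: [0.6, 0.3, 0.7]
gripper_width: 0.448
gripper_force: 0.0
shift [0.031  0.0013 0.0802] rot [ 0.17 -3.57  4.09] pos [ 0.5685 -0.0204  0.1971] b 13.08 j6 -177.4
```

```bash
python3 -m handwheel '[[0.45,0.015,0,0,0,-1.8,-4],[0.45,0.031,0,0,0,-3.6,-6],[0.45,0.031,0,0,0,-3.6,-6],[0.45,0.031,0,0,0,-3.6,-6]]'
python3 -c "
from h import *
go6([.562,.015,.119],12)"
```

```text
time_s: 4.3
tcp_pos: [0.5628, 0.0053, 0.1994]
ee_rot: [[-0.33, 0.944, 0.007], [0.944, 0.33, 0.008], [0.005, 0.01, -1.0]]
wrist_force: [0.9, 0.7, 0.0]
gripper_width: 0.447
gripper_force: 0.0
shift [0.0091 0.0017 0.0804] rot [ 0.53 -0.32  7.29] pos [0.5628 0.0053 0.1994] b 19.29 j6 -177.4
```

```bash
python3 -c "
from h import *
print(np.round(sensors.sense()['joints'],1))"
```

```text
[  16.9   16.8  -10.7   -0.3  -62.  -177.4]
```

```bash
python3 -m handwheel '[[0.45,0.009,0.002,0.005,0.5,-0.3,-2.5],[0.45,0.009,0.002,0.005,0.5,-0.3,-2.5]]'
python3 - <<'E'
from h import *
go6([.562,.015,.119],22)
c=cap('wrist');T=c['world_from_camera']
v,u=np.mgrid[0:400,0:640];z=c['z_map'];K=c['K']
P=np.stack([(u-K[0,2])/K[0,0]*z,-(v-K[1,2])/K[1,1]*z,-z],-1)@T[:3,:3].T+T[:3,3]
m=(z>0)&(abs(P[...,2]-.139)<.005)&(abs(P[...,0]-.56)<.03)&(abs(P[...,1]-.015)<.03)
print('peg',m.sum(),P[m].mean(0),np.ptp(P[m],0))
E
```

```text
time_s: 4.5
tcp_pos: [0.5616, 0.0143, 0.1933]
ee_rot: [[-0.372, 0.928, -0.001], [0.928, 0.372, -0.001], [-0.0, -0.001, -1.0]]
wrist_force: [0.2, 0.0, -0.5]
gripper_width: 0.45
gripper_force: 0.0
shift [0.0005 0.0007 0.0743] rot [-0.06  0.02 -0.19] pos [0.5616 0.0143 0.1933] b 21.81 j6 -176.2
peg 441 [0.5626934  0.01768947 0.1404811 ] [0.01741967 0.01726363 0.00882701]
```

```bash
cat > chk.py <<'E'
from h import *
import sys
s=sensors.sense();q=np.array(s['tcp_pos'])-[.56,-.05,0];F=np.array(s['wrist_force']);B=np.arctan2(q[1],q[0])
t=np.array([-np.sin(B),np.cos(B),0]);n=np.array([np.cos(B),np.sin(B),0])
print('B %.1f r %.4f z %.4f Ft %.2f Fr %.2f Fz %.2f b %.1f t %.2f j6 %.0f'%(np.degrees(B)%360,np.hypot(*q[:2]),q[2],F@t,F@n,F[2],bearing(np.array(s['ee_rot'])),s['time_s'],s['joints'][5]))
sys.exit(np.hypot(*F[:2])>4)
E
python3 -m handwheel '[[0.45,0.001,0.001,0.04,0,0,0],[0.45,0.001,0.001,0.074,0,0,0],[0.45,0.001,0.001,0.074,0,0,0],[0.3,0.001,0.001,0.074,0,0,0],[0.3,0.001,0.001,0.074,0,0,0]]' >/dev/null; python3 chk.py
python3 - <<'E'
from h import *
for B in(96,104,112):
    go6([.56+.065*np.cos(np.radians(B)),-.05+.065*np.sin(np.radians(B)),.119],22)
E
```

```text
B 86.4 r 0.0653 z 0.1222 Ft -0.13 Fr -0.83 Fz 0.18 b 21.8 t 5.05 j6 -176
shift [ 0.0036 -0.0103  0.0032] rot [ 0.24  0.1  -0.25] pos [0.5641 0.0152 0.1222] b 21.75 j6 -176.4
shift [ 0.0054 -0.0192  0.0031] rot [ 0.24  0.1  -0.25] pos [0.5641 0.0152 0.1222] b 21.75 j6 -176.4
shift [ 0.006  -0.0282  0.0031] rot [ 0.24  0.1  -0.25] pos [0.5641 0.0152 0.1222] b 21.75 j6 -176.4False
```

```bash
python3 -m handwheel '[[0.3,0.001,-0.0035,0.001,0,0,0],[0.3,0.002,-0.007,0.001,0,0,0],[0.3,0.0036,-0.0103,0.001,0,0,0]]' >/dev/null; python3 chk.py &&
python3 -m handwheel '[[0.3,0.0008,-0.003,0,0,0,0],[0.3,0.0013,-0.006,0,0,0,0],[0.3,0.0018,-0.009,0,0,0,0]]' >/dev/null; python3 chk.py &&
python3 -m handwheel '[[0.3,0.0003,-0.003,0,0,0,0],[0.3,0.0005,-0.006,0,0,0,0],[0.3,0.0006,-0.009,0,0,0,0]]' >/dev/null; python3 chk.py &&
python3 -m handwheel '[[0.3,-0.0001,-0.0028,0,0,0,-2.5],[0.3,-0.0002,-0.0057,0,0,0,-5],[0.3,-0.0006,-0.0085,0,0,0,-7.5],[0.3,-0.001,-0.0113,0,0,0,-10]]' >/dev/null; python3 chk.py &&
python3 -m handwheel '[[0.3,-0.0001,-0.0028,0,0,0,-2.5],[0.3,-0.0002,-0.0057,0,0,0,-5],[0.3,-0.0006,-0.0085,0,0,0,-7.5],[0.3,-0.001,-0.0113,0,0,0,-10]]' >/dev/null; python3 chk.py
```

```text
B 96.5 r 0.0656 z 0.1205 Ft -1.11 Fr 1.47 Fz 1.98 b 21.8 t 5.35 j6 -177
B 96.5 r 0.0656 z 0.1205 Ft -1.11 Fr 1.47 Fz 1.98 b 21.8 t 5.35 j6 -177
B 96.5 r 0.0656 z 0.1205 Ft -1.11 Fr 1.47 Fz 1.98 b 21.8 t 5.35 j6 -177
B 96.5 r 0.0656 z 0.1205 Ft -1.11 Fr 1.47 Fz 1.98 b 21.8 t 5.35 j6 -177
B 96.5 r 0.0656 z 0.1205 Ft -1.11 Fr 1.47 Fz 1.98 b 21.8 t 5.35 j6 -177False
False
False
False
False
```

```bash
sed -i 's/sys.exit(\(.*\))$/sys.exit(int(\1))/' chk.py
python3 -m handwheel '[[0.3,0.0008,-0.003,0,0,0,-1],[0.3,0.0013,-0.006,0,0,0,-2],[0.3,0.0018,-0.009,0,0,0,-2]]' >/dev/null; python3 chk.py &&
python3 -m handwheel '[[0.3,0.0003,-0.003,0,0,0,0],[0.3,0.0005,-0.006,0,0,0,0],[0.3,0.0006,-0.009,0,0,0,0]]' >/dev/null; python3 chk.py &&
python3 -m handwheel '[[0.3,-0.0001,-0.0028,0,0,0,-2.5],[0.3,-0.0002,-0.0057,0,0,0,-5],[0.3,-0.0006,-0.0085,0,0,0,-7.5],[0.3,-0.001,-0.0113,0,0,0,-10]]' >/dev/null; python3 chk.py &&
python3 -m handwheel '[[0.3,-0.0001,-0.0028,0,0,0,-2.5],[0.3,-0.0002,-0.0057,0,0,0,-5],[0.3,-0.0006,-0.0085,0,0,0,-7.5],[0.3,-0.001,-0.0113,0,0,0,-10]]' >/dev/null; python3 chk.py
```

```text
B 105.6 r 0.0655 z 0.1194 Ft -1.75 Fr 0.40 Fz 0.37 b 23.8 t 5.65 j6 -175
B 113.8 r 0.0653 z 0.1189 Ft -1.23 Fr -0.22 Fz -0.38 b 23.7 t 5.95 j6 -175
B 123.9 r 0.0653 z 0.1189 Ft -1.63 Fr 0.86 Fz -0.18 b 33.8 t 6.35 j6 -164
B 134.0 r 0.0653 z 0.1189 Ft -1.29 Fr 0.20 Fz 0.19 b 43.8 t 6.75 j6 -154
```

Drag of about 1 N is felt while turning. I'll keep going with the same 10° steps, stopping when the force rises.

```bash
python3 -m handwheel '[[0.3,-0.0001,-0.0028,0,0,0,-2.5],[0.3,-0.0002,-0.0057,0,0,0,-5],[0.3,-0.0006,-0.0085,0,0,0,-7.5],[0.3,-0.001,-0.0113,0,0,0,-10]]' >/dev/null; python3 chk.py &&
python3 -m handwheel '[[0.3,-0.0001,-0.0028,0,0,0,-2.5],[0.3,-0.0002,-0.0057,0,0,0,-5],[0.3,-0.0006,-0.0085,0,0,0,-7.5],[0.3,-0.001,-0.0113,0,0,0,-10]]' >/dev/null; python3 chk.py &&
python3 -m handwheel '[[0.3,-0.0001,-0.0028,0,0,0,-2.5],[0.3,-0.0002,-0.0057,0,0,0,-5],[0.3,-0.0006,-0.0085,0,0,0,-7.5],[0.3,-0.001,-0.0113,0,0,0,-10]]' >/dev/null; python3 chk.py &&
python3 -m handwheel '[[0.3,-0.0001,-0.0028,0,0,0,-2.5],[0.3,-0.0002,-0.0057,0,0,0,-5],[0.3,-0.0006,-0.0085,0,0,0,-7.5],[0.3,-0.001,-0.0113,0,0,0,-10]]' >/dev/null; python3 chk.py &&
python3 -m handwheel '[[0.3,-0.0001,-0.0028,0,0,0,-2.5],[0.3,-0.0002,-0.0057,0,0,0,-5],[0.3,-0.0006,-0.0085,0,0,0,-7.5],[0.3,-0.001,-0.0113,0,0,0,-10]]' >/dev/null; python3 chk.py &&
python3 -m handwheel '[[0.3,-0.0001,-0.0028,0,0,0,-2.5],[0.3,-0.0002,-0.0057,0,0,0,-5],[0.3,-0.0006,-0.0085,0,0,0,-7.5],[0.3,-0.001,-0.0113,0,0,0,-10]]' >/dev/null; python3 chk.py &&
python3 -m handwheel '[[0.3,-0.0001,-0.0028,0,0,0,-2.5],[0.3,-0.0002,-0.0057,0,0,0,-5],[0.3,-0.0006,-0.0085,0,0,0,-7.5],[0.3,-0.001,-0.0113,0,0,0,-10]]' >/dev/null; python3 chk.py &&
python3 -m handwheel '[[0.3,-0.0001,-0.0028,0,0,0,-2.5],[0.3,-0.0002,-0.0057,0,0,0,-5],[0.3,-0.0006,-0.0085,0,0,0,-7.5],[0.3,-0.001,-0.0113,0,0,0,-10]]' >/dev/null; python3 chk.py
```

```text
B 144.0 r 0.0652 z 0.1189 Ft -0.50 Fr -0.31 Fz 0.85 b 53.8 t 7.15 j6 -143
B 153.9 r 0.0651 z 0.1190 Ft -0.97 Fr -1.33 Fz -0.86 b 63.8 t 7.55 j6 -132
B 163.9 r 0.0651 z 0.1190 Ft -1.62 Fr -0.59 Fz 0.07 b 73.8 t 7.95 j6 -121
B 173.9 r 0.0652 z 0.1189 Ft -1.19 Fr -0.80 Fz -0.39 b 83.8 t 8.35 j6 -110
B 183.8 r 0.0653 z 0.1189 Ft -1.06 Fr -1.46 Fz 0.10 b 93.8 t 8.75 j6 -99
B 193.7 r 0.0655 z 0.1188 Ft -0.47 Fr -0.17 Fz 0.24 b 103.8 t 9.15 j6 -87
B 203.6 r 0.0656 z 0.1188 Ft -1.85 Fr -0.70 Fz 0.29 b 113.8 t 9.55 j6 -76
B 213.4 r 0.0657 z 0.1187 Ft -1.19 Fr -0.76 Fz 0.19 b 123.8 t 9.95 j6 -65
```

```bash
python3 -m handwheel '[[0.3,-0.0001,-0.0028,0,0,0,-2.5],[0.3,-0.0002,-0.0057,0,0,0,-5],[0.3,-0.0006,-0.0085,0,0,0,-7.5],[0.3,-0.001,-0.0113,0,0,0,-10]]' >/dev/null; python3 chk.py &&
python3 -m handwheel '[[0.3,-0.0001,-0.0028,0,0,0,-2.5],[0.3,-0.0002,-0.0057,0,0,0,-5],[0.3,-0.0006,-0.0085,0,0,0,-7.5],[0.3,-0.001,-0.0113,0,0,0,-10]]' >/dev/null; python3 chk.py &&
python3 -m handwheel '[[0.3,-0.0001,-0.0028,0,0,0,-2.5],[0.3,-0.0002,-0.0057,0,0,0,-5],[0.3,-0.0006,-0.0085,0,0,0,-7.5],[0.3,-0.001,-0.0113,0,0,0,-10]]' >/dev/null; python3 chk.py &&
python3 -m handwheel '[[0.3,-0.0001,-0.0028,0,0,0,-2.5],[0.3,-0.0002,-0.0057,0,0,0,-5],[0.3,-0.0006,-0.0085,0,0,0,-7.5],[0.3,-0.001,-0.0113,0,0,0,-10]]' >/dev/null; python3 chk.py &&
python3 -m handwheel '[[0.3,-0.0001,-0.0028,0,0,0,-2.5],[0.3,-0.0002,-0.0057,0,0,0,-5],[0.3,-0.0006,-0.0085,0,0,0,-7.5],[0.3,-0.001,-0.0113,0,0,0,-10]]' >/dev/null; python3 chk.py &&
python3 -m handwheel '[[0.3,-0.0001,-0.0028,0,0,0,-2.5],[0.3,-0.0002,-0.0057,0,0,0,-5],[0.3,-0.0006,-0.0085,0,0,0,-7.5],[0.3,-0.001,-0.0113,0,0,0,-10]]' >/dev/null; python3 chk.py &&
python3 -m handwheel '[[0.3,-0.0001,-0.0028,0,0,0,-2.5],[0.3,-0.0002,-0.0057,0,0,0,-5],[0.3,-0.0006,-0.0085,0,0,0,-7.5],[0.3,-0.001,-0.0113,0,0,0,-10]]' >/dev/null; python3 chk.py &&
python3 -m handwheel '[[0.3,-0.0001,-0.0028,0,0,0,-2.5],[0.3,-0.0002,-0.0057,0,0,0,-5],[0.3,-0.0006,-0.0085,0,0,0,-7.5],[0.3,-0.001,-0.0113,0,0,0,-10]]' >/dev/null; python3 chk.py
```

```text
B 223.2 r 0.0657 z 0.1187 Ft -1.65 Fr -0.60 Fz 0.19 b 133.8 t 10.35 j6 -54
B 233.0 r 0.0657 z 0.1186 Ft -2.03 Fr -0.48 Fz 0.04 b 143.8 t 10.75 j6 -43
B 242.8 r 0.0656 z 0.1185 Ft -0.56 Fr -0.63 Fz 0.53 b 153.8 t 11.15 j6 -32
B 252.6 r 0.0655 z 0.1185 Ft -1.24 Fr -0.53 Fz 0.01 b 163.8 t 11.55 j6 -21
B 262.4 r 0.0653 z 0.1184 Ft -0.25 Fr -0.34 Fz 0.59 b 173.8 t 11.95 j6 -11
B 272.3 r 0.0651 z 0.1184 Ft -2.41 Fr -0.07 Fz 0.60 b -176.2 t 12.35 j6 -1
B 282.3 r 0.0650 z 0.1184 Ft -0.81 Fr -0.25 Fz 0.17 b -166.2 t 12.75 j6 9
B 288.8 r 0.0641 z 0.1182 Ft -8.22 Fr -1.73 Fz 6.01 b -156.2 t 13.15 j6 19
```

The drag rises to about 8 N at tool bearing 289°; it was still low at 282°. The spot is about 20° wide, so I'll push gently to about 295° to stand near its middle.

```bash
python3 -m handwheel '[[0.3,0,-0.0011,0,0,0,-1]]' >/dev/null; python3 chk.py
python3 -m handwheel '[[0.3,0,-0.0011,0,0,0,-1]]' >/dev/null; python3 chk.py
python3 -m handwheel '[[0.3,0,-0.0011,0,0,0,-1]]' >/dev/null; python3 chk.py
python3 -m handwheel '[[0.3,0,0,0,0,0,0]]' >/dev/null; python3 chk.py
```

```text
B 290.1 r 0.0641 z 0.1182 Ft -7.33 Fr -0.83 Fz 5.29 b -155.3 t 13.25 j6 20
B 291.0 r 0.0641 z 0.1183 Ft -7.60 Fr -1.06 Fz 5.62 b -154.3 t 13.35 j6 21
B 292.0 r 0.0641 z 0.1183 Ft -7.79 Fr -1.13 Fz 4.13 b -153.3 t 13.45 j6 22
B 292.5 r 0.0642 z 0.1183 Ft -6.77 Fr -0.06 Fz 4.42 b -153.3 t 13.55 j6 22
```

```bash
python3 -m handwheel '[[0.3,0,-0.0011,0,0,0,-1]]' >/dev/null; python3 chk.py
python3 -m handwheel '[[0.3,0,-0.0011,0,0,0,-1]]' >/dev/null; python3 chk.py
python3 -m handwheel '[[0.3,0,-0.0008,0,0,0,-1]]' >/dev/null; python3 chk.py
python3 -m handwheel '[[0.3,0,0,0,0,0,0],[0.3,0,0,0,0,0,0]]' >/dev/null; python3 chk.py
```

```text
B 293.2 r 0.0641 z 0.1183 Ft -7.29 Fr -0.41 Fz 3.88 b -152.3 t 13.65 j6 23
B 294.3 r 0.0641 z 0.1183 Ft -5.99 Fr -0.05 Fz 4.13 b -151.3 t 13.75 j6 24
B 295.2 r 0.0641 z 0.1183 Ft -6.09 Fr -1.44 Fz 3.93 b -150.3 t 13.85 j6 25
B 295.5 r 0.0642 z 0.1184 Ft -5.85 Fr -0.51 Fz 4.15 b -150.3 t 14.05 j6 24
```

```bash
python3 -m handwheel '[[0.55,0,0.001,0,0,0,0],[0.55,0,0.002,0,0,0,0],[0.55,0,0.002,0,0,0,0],[0.55,0,0.002,-0.03,0,0,0],[0.55,0,0.002,-0.07,0,0,0],[0.55,-0.05,0.002,-0.1,0,0,0],[0.55,-0.1,0.002,-0.1,0,0,0]]' ; python3 chk.py
cat >> h.py <<'E'
def cloud(c):
    v,u=np.mgrid[0:400,0:640];K=c['K'];T=c['world_from_camera']
    z=c['z_map'];P=np.stack([(u-K[0,2])/K[0,0]*z,-(v-K[1,2])/K[1,1]*z,-z],-1)
    return P@T[:3,:3].T+T[:3,3]
def peg(n,f=None):
    c=cap(n,f);P=cloud(c);m=(c['z_map']>0)&(abs(P[...,2]-.137)<.007)&(abs(P[...,0]-.59)<.035)&(abs(P[...,1]+.11)<.035)
    if m.sum()<8: print(n,'no peg');return
    p=P[m].mean(0);d=p[:2]-[.56,-.05];print(n,'peg',m.sum(),p.round(4),'r',np.hypot(*d).round(4),'bearing',np.degrees(np.arctan2(d[1],d[0])).round(1)%360)
E
python3 - <<'E'
from h import *
for n in('top','side','wrist'): peg(n,n+'2.png')
go6([.5735,.240,.12],90)
E
```

```text
time_s: 14.75
tcp_pos: [0.5468, -0.0267, 0.2224]
ee_rot: [[0.494, -0.87, 0.009], [-0.87, -0.494, 0.0], [0.004, -0.008, -1.0]]
wrist_force: [1.3, 1.4, -0.1]
gripper_width: 0.548
gripper_force: 0.0
B 119.5 r 0.0268 z 0.2224 Ft -1.88 Fr 0.58 Fz -0.10 b -150.4 t 14.75 j6 15
top no peg
side peg 38 [ 0.5796 -0.1131  0.1376] r 0.0661 bearing 287.2
wrist peg 455 [ 0.5836 -0.1084  0.1406] r 0.063 bearing 292.0
shift [-0.2148 -0.1576  0.1001] rot [ -0.18   0.13 119.96] pos [ 0.5439 -0.0249  0.2199] b -150.04 j6 15.5
```

View pics/wrist2.png

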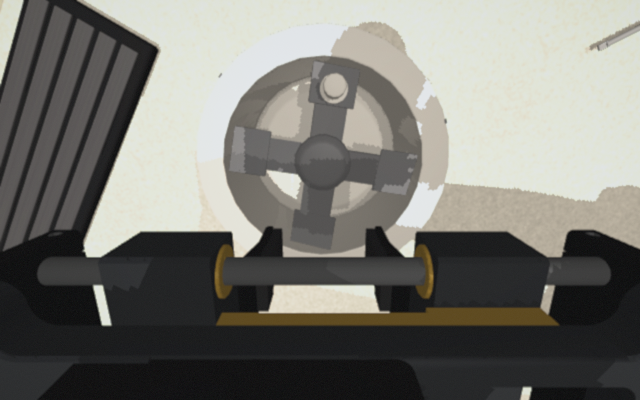

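The wrist view shows the peg at about (333,87) on its blade, bearing about 291°, and the rotor stayed where I left it. Next is the magnet.

```bash
python3 -m handwheel '[[0.55,-0.036,-0.026,0,0,0,4],[0.55,-0.072,-0.052,0,0,0,8.6],[0.55,-0.107,-0.079,0,0,0,8.6],[0.55,-0.143,-0.105,0.03,0,0,8.6],[0.55,-0.179,-0.131,0.06,0,0,8.6],[0.55,-0.215,-0.158,0.09,0,0,8.6],[0.55,-0.215,-0.158,0.09,0,0,8.6],[0.55,-0.215,-0.158,0.09,0,0,8.6]]'
python3 - <<'E'
from h import *
c=cap('wrist','w3.png');P=cloud(c);p=c['pixels'].astype(int)
m=(c['z_map']>0)&(P[...,2]>.006)&(P[...,2]<.06)&(np.hypot(P[...,0]-.5735,P[...,1]-.24)<.03)&(p.max(2)<110)
print('magnet',m.sum(),P[m].mean(0),P[m].min(0),P[m].max(0))
h=m&(P[...,2]>.028);print('head',h.sum(),P[h].mean(0),np.ptp(P[h],0))
t=cap('top');peg('top','t3.png');go6([.5735,.240,.003],-159)
P=cloud(t);m=(P[...,2]>.028)&(np.hypot(P[...,0]-.5735,P[...,1]-.24)<.03)&(P[...,2]<.04);print(m.sum(),P[m].mean(0) if m.any() else 0)
E
```

```text
time_s: 15.7
tcp_pos: [0.5749, 0.2385, 0.1259]
ee_rot: [[0.362, -0.932, -0.003], [-0.932, -0.362, -0.003], [0.002, 0.004, -1.0]]
wrist_force: [-0.3, -0.3, -0.1]
gripper_width: 0.549
gripper_force: 0.0
magnet 533 [0.57526508 0.23922625 0.02743826] [0.56424387 0.23037539 0.00610298] [0.5851496  0.2510775  0.03387717]
head 428 [0.57486228 0.24039316 0.03155516] [0.02090574 0.02070212 0.00556092]
top peg 37 [ 0.5823 -0.1096  0.1392] r 0.0637 bearing 290.5
shift [-0.0038  0.0013  0.1265] rot [-0.11 -0.05  0.06] pos [0.5758 0.237  0.1295] b -158.94 j6 -16.3
0 0
```

View pics/w3.png

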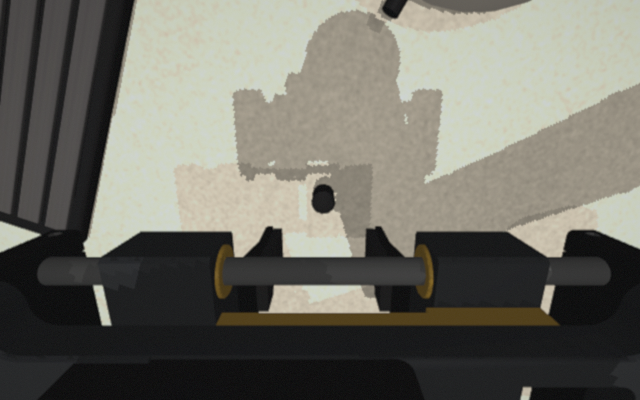

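The magnet's head is at (322,195) in the wrist view, measured at (0.5745,0.240) with its top at 0.032. I'll go down around it.

```bash
python3 -m handwheel '[[0.55,-0.003,0,0.04,0,0,0],[0.55,-0.003,0,0.08,0,0,0],[0.55,-0.003,0,0.105,0,0,0],[0.55,-0.003,0,0.12,0,0,0],[0.55,-0.003,0,0.12,0,0,0],[0.55,-0.003,0,0.12,0,0,0]]'
python3 -c "
from h import *
go6([.5745,.240,.004],-159)"
```

```text
time_s: 16.45
tcp_pos: [0.5752, 0.2403, 0.0101]
ee_rot: [[0.36, -0.933, 0.003], [-0.933, -0.36, 0.001], [0.001, -0.003, -1.0]]
wrist_force: [0.2, 0.5, 0.8]
gripper_width: 0.546
gripper_force: 0.0
shift [0.     0.0008 0.0061] rot [-0.17 -0.03  0.08] pos [0.5752 0.2403 0.0101] b -158.92 j6 -16.6
```

```bash
python3 -m handwheel '[[0.55,0,0.001,0.007,0,0,0],[0.55,0,0.001,0.007,0,0,0],[0,0,0.001,0.007,0,0,0],[0,0,0.001,0.007,0,0,0],[0,0,0.001,0.007,0,0,0],[0,0,0.001,0.007,0,0,0],[0,0,0.001,0.007,0,0,0]]'
python3 -m handwheel '[[0,0,0,-0.005,0,0,0],[0,0,0,-0.03,0,0,0],[0,0,0,-0.07,0,0,0],[0,0,0,-0.1,0,0,0],[0,0,0,-0.15,0,0,0],[0,0,0,-0.18,0,0,0],[0,0,0,-0.18,0,0,0]]'
python3 - <<'E'
from h import *
go6([.5967,-.1457,.2],-159)
s=cap('side','s4.png')
cv2.imwrite('pics/s4c.png',cv2.resize(s['pixels'][100:240,250:400,::-1],None,fx=4,fy=4))
cap('wrist','w4.png')
E
```

```text
time_s: 17.15
tcp_pos: [0.5732, 0.2406, 0.0017]
ee_rot: [[0.361, -0.933, 0.001], [-0.933, -0.361, -0.0], [0.001, -0.001, -1.0]]
wrist_force: [0.5, -0.3, 1.0]
gripper_width: 0.229
gripper_force: 29.9
time_s: 17.85
tcp_pos: [0.5757, 0.2421, 0.1881]
ee_rot: [[0.361, -0.932, 0.011], [-0.932, -0.361, 0.005], [-0.001, -0.013, -1.0]]
wrist_force: [0.2, -0.2, -0.6]
gripper_width: 0.226
gripper_force: 29.9
shift [ 0.3691  0.1204 -0.0138] rot [-0.72  0.06  0.19] pos [0.5757 0.2421 0.1881] b -158.81 j6 -16.6
```

View pics/s4c.png

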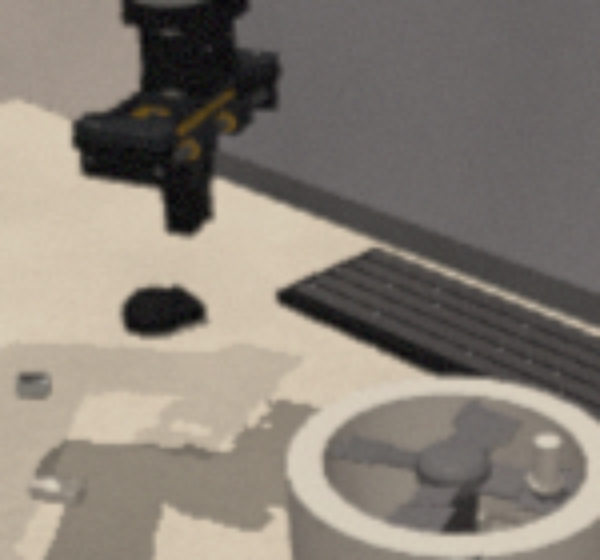

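The magnet is held: opening 0.226 (about 20 mm), grip 30 N, lifted clear. Carry it over the drum above peg height, out to the rim beyond the peg.

```bash
python3 -m handwheel '[[0,0.046,0.015,-0.01,0,0,0],[0,0.092,0.03,-0.014,0,0,0],[0,0.138,0.045,-0.014,0,0,0],[0,0.184,0.06,-0.014,0,0,0],[0,0.23,0.075,-0.014,0,0,0],[0,0.276,0.09,-0.014,0,0,0],[0,0.322,0.105,-0.014,0,0,0],[0,0.368,0.12,-0.014,-0.3,0,0]]'
python3 -m handwheel '[[0,0,0,0,0,0,0],[0,0,0,0,0,0,0]]'
python3 - <<'E'
from h import *
peg('side','s5.png');peg('wrist','w5.png')
go6([.5967,-.1457,.13],-159)
c=cap('wrist');P=cloud(c)
m=(c['z_map']>0)&(abs(P[...,2]-.11)<.003);q=P[m][:,:2]-[.56,-.05];r=np.hypot(*q.T);k=(r>.085)&(r<.12)
Q=P[m][k];(x,y),R=cv2.minEnclosingCircle(Q[:,:2].astype(np.float32));print('rim',x,y,R,np.median(Q[:,2]))
E
```

```text
time_s: 18.75
tcp_pos: [0.5923, -0.1477, 0.1937]
ee_rot: [[0.361, -0.933, -0.008], [-0.933, -0.361, -0.002], [-0.001, 0.008, -1.0]]
wrist_force: [1.1, 0.9, 0.6]
gripper_width: 0.226
gripper_force: 29.9
time_s: 18.95
tcp_pos: [0.5925, -0.1472, 0.1935]
ee_rot: [[0.358, -0.934, -0.008], [-0.934, -0.358, -0.002], [-0.001, 0.008, -1.0]]
wrist_force: [0.8, 0.8, -0.7]
gripper_width: 0.226
gripper_force: 29.9
side peg 37 [ 0.5793 -0.113   0.1379] r 0.0659 bearing 287.0
wrist no peg
shift [ 0.0017 -0.0037  0.0644] rot [0.4  0.03 0.16] pos [ 0.5931 -0.1453  0.1944] b -158.84 j6 19.6
rim 0.5879331231117249 -0.12063732743263245 0.08383230119943619 0.11087456230926784
```

View pics/w5.png

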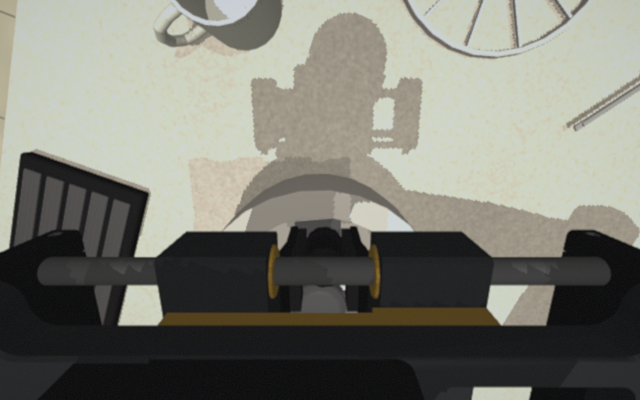

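The wrist view shows the magnet between the fingers near (322,238) and the drum's outer edge arc near (320,180). The tool points radially outward, as intended. Lower now, feeling for contact.

```bash
python3 -m handwheel '[[0,0.001,-0.0037,0.02,0.4,0,0],[0,0.0017,-0.0037,0.05,0.4,0,0],[0,0.0017,-0.0037,0.064,0.4,0,0],[0,0.0017,-0.0037,0.07,0.4,0,0],[0,0.0017,-0.0037,0.07,0.4,0,0],[0,0.0017,-0.0037,0.07,0.4,0,0]]'
python3 -c "
from h import *
go6([.5967,-.1457,.114],-159)"
```

```text
time_s: 19.7
tcp_pos: [0.5984, -0.1457, 0.1267]
ee_rot: [[0.362, -0.932, 0.004], [-0.932, -0.362, -0.0], [0.002, -0.004, -1.0]]
wrist_force: [0.9, -0.4, -0.8]
gripper_width: 0.228
gripper_force: 29.9
shift [-0.0007  0.0016  0.0127] rot [-0.22 -0.1   0.22] pos [ 0.5984 -0.1457  0.1267] b -158.78 j6 19.8
```

```bash
python3 -m handwheel '[[0,-0.0007,0.0015,0.006,-0.2,0,0],[0,-0.0007,0.0015,0.0105,-0.2,0,0],[0,-0.0007,0.0015,0.0105,-0.2,0,0],[0,-0.0007,0.0015,0.0105,-0.2,0,0]]'
python3 chk.py
python3 -m handwheel '[[0,0,0,0.001,0,0,0],[0,0,0,0.001,0,0,0]]' >/dev/null
python3 chk.py
python3 -m handwheel '[[0,0,0,0.001,0,0,0],[0,0,0,0.001,0,0,0]]' >/dev/null
python3 chk.py
```

```text
time_s: 20.1
tcp_pos: [0.5959, -0.1463, 0.1152]
ee_rot: [[0.361, -0.933, -0.001], [-0.933, -0.361, -0.001], [0.001, 0.001, -1.0]]
wrist_force: [0.3, -0.2, -1.0]
gripper_width: 0.231
gripper_force: 29.9
B 290.4 r 0.1028 z 0.1152 Ft 0.21 Fr 0.34 Fz -1.03 b -158.9 t 20.10 j6 20
B 290.5 r 0.1028 z 0.1142 Ft 0.65 Fr 0.63 Fz -0.15 b -158.9 t 20.30 j6 20
B 290.4 r 0.1027 z 0.1131 Ft 0.14 Fr 0.62 Fz -0.59 b -158.9 t 20.50 j6 20
```

```bash
python3 -m handwheel '[[0,0,0,0.0007,0,0,0],[0,0,0,0.0007,0,0,0]]' >/dev/null
python3 chk.py
python3 -m handwheel '[[0,0,0,0.0007,0,0,0],[0,0,0,0.0007,0,0,0]]' >/dev/null
python3 chk.py
```

```text
B 290.4 r 0.1027 z 0.1124 Ft -0.41 Fr 0.04 Fz -0.45 b -158.9 t 20.70 j6 20
B 290.5 r 0.1028 z 0.1121 Ft -0.92 Fr 0.39 Fz 0.47 b -158.9 t 20.90 j6 20
```

```bash
python3 -m handwheel '[[0,0,0,0.0005,0,0,0],[0,0,0,0.0005,0,0,0]]' >/dev/null
python3 chk.py
python3 -m handwheel '[[0,0,0,0.0005,0,0,0],[0,0,0,0.0005,0,0,0]]' >/dev/null
python3 chk.py
```

```text
B 290.5 r 0.1028 z 0.1120 Ft -0.58 Fr -0.63 Fz 4.22 b -158.8 t 21.10 j6 20
B 290.5 r 0.1028 z 0.1120 Ft -2.05 Fr -2.00 Fz 6.41 b -158.8 t 21.30 j6 20
```

Contact with the rim at 0.112, as expected. Ease off, release and lift straight up.

```bash
python3 -m handwheel '[[0,0,0,-0.001,0,0,0],[0.28,0,0,-0.001,0,0,0],[0.34,0,0,-0.001,0,0,0],[0.45,0,0,-0.001,0,0,0],[0.45,0,0,-0.001,0,0,0],[0.45,0,0,-0.02,0,0,0],[0.45,0,0,-0.05,0,0,0],[0.45,0,0,-0.1,0,0,0]]'
python3 -m handwheel '[[0.45,-0.05,-0.02,-0.04,0,0,0],[0.45,-0.1,-0.04,-0.06,0,0,0],[0.45,-0.15,-0.06,-0.06,0,0,0],[0.45,-0.2,-0.08,-0.06,0,0,0],[0.45,-0.25,-0.1,-0.06,0,0,0],[0.45,-0.25,-0.1,-0.06,0,0,0]]'
python3 - <<'E'
from h import *
peg('top');peg('side')
t=cap('top','t6.png');s=cap('side','s6.png')
for c in(t,s):
    P=cloud(c);m=(c['pixels'].max(2)<70)&(P[...,2]>.114)&(P[...,2]<.15)&(np.hypot(P[...,0]-.5967,P[...,1]+.1457)<.03)
    q=P[m];print(m.sum(),q.mean(0),q.max(0));d=q.mean(0)[:2]-[.56,-.05];print(np.hypot(*d),np.degrees(np.arctan2(d[1],d[0]))%360)
cv2.imwrite('pics/f.png',cv2.resize(np.hstack([t['pixels'][135:235,305:415],s['pixels'][180:280,305:415]])[:,:,::-1],None,fx=3.6,fy=3.6,interpolation=cv2.INTER_CUBIC))
E
```

```text
time_s: 22.1
tcp_pos: [0.5939, -0.1458, 0.2082]
ee_rot: [[0.36, -0.933, -0.009], [-0.933, -0.36, -0.0], [-0.003, 0.009, -1.0]]
wrist_force: [2.0, 0.3, -0.3]
gripper_width: 0.447
gripper_force: 0.0
time_s: 22.7
tcp_pos: [0.5989, 0.1263, 0.2706]
ee_rot: [[0.362, -0.932, -0.0], [-0.932, -0.362, -0.001], [0.0, 0.001, -1.0]]
wrist_force: [0.0, -0.3, 0.7]
gripper_width: 0.448
gripper_force: 0.0
top peg 52 [ 0.5864 -0.1204  0.1391] r 0.0752 bearing 290.5
side peg 48 [ 0.5825 -0.1184  0.1379] r 0.072 bearing 288.2
57 [ 0.59535089 -0.14509191  0.13533664] [ 0.60620948 -0.13757706  0.146939  ]
0.10145026345740006 290.3928681200234
76 [ 0.59058832 -0.1511861   0.13103658] [ 0.60364188 -0.1413818   0.1432293 ]
0.10570842741216241 286.81994113375504
```

View pics/f.png

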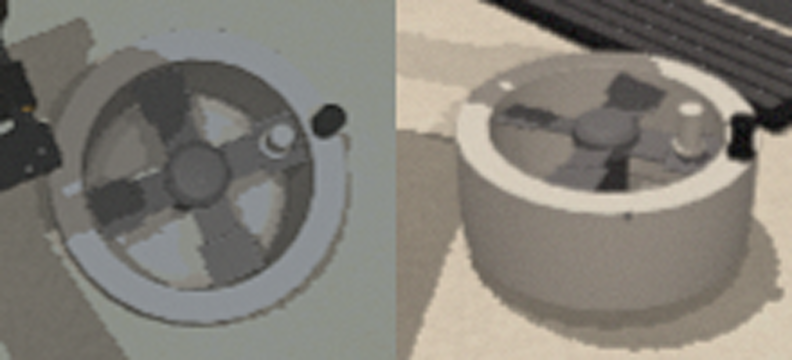

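Both views show the magnet standing upright on the rim: (328,120) in the top half, (742,137) in the side half. It is in line with the blade carrying the peg; magnet and peg bearings are 290.4° and 290.5°. I'll hand in.

```bash
python3 -c "
from h import *
print(workorder.finish_job())"
```

```text
the job is handed in; nothing more can be done
None
```

The job is handed in at about 23 s of the 72 s: the rotor stands at about 291°, where the drag had risen from about 1 N to 6–8 N, and the black magnet stands upright on the rim within about 1° of the pegged blade's line.

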